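# Clear the corner jig and hold the block in it

### The arm

A 6-joint arm with a two-finger parallel gripper is mounted at the origin on the work surface. World frame = base frame: x ahead of the robot, y to its left, z up, the work surface at z = 0. Lengths are in m, angles in degrees, forces in N, time in s.
With the tool pointing down it reaches from about 0.35 to 0.875 m from the base axis. Payload 4.2 kg.
Tool frame: the origin (TCP) lies between the finger pads; the fingertips stand 17 mm ahead of it and the grasp point (between the pads) lies 2 mm behind it; z points along the fingers, y is the line along which they close (so a half turn about z gives the same grasp; the last joint's range is limited). The gripper opens to 87 mm and grips with 3 to 60 N. Pads are 19 mm wide; open, the fingers measure 117 mm over their backs; the gripper's body (75 mm by 190 mm) begins 51 mm behind the grasp point.
Start: joints at [89.358, 22.042, 0.453, 0, -68.411, -14.817], TCP at [0.167, 0.602, 0.24] pointing down, gripper open.
Joint ranges: [-179.83, 179.83], [-69.29, 118.12], [-61.27, 80.66], [-181.25, 117.63], [-171.15, -9.14], [-177.46, 177.46]. Speed limits (degrees/s): [159.86, 159.86, 180, 180, 180, 180].

### API

Orientations are given as a 3x3 rotation matrix whose columns are the frame's x, y, z axes.
In Python, from station import r gives the robot as it stands.
- The arm moves only by the tool servo_tool, never from a script. Its argument "targets" is a list of rows, each a list of 5 numbers: the shift along the world's x, y, z in units of 30 mm (1.0 is 30 mm), then the turn about the world's z in rad, then the finger opening in mm, from 0 to 87. In form: [[x, y, z, turn, gripper], ...]. A call has exactly 5 rows; each row is the pose to reach, as a shift and turn from the pose commanded when the call began; what a row does not reach only later rows make up. A row lasts 1/12 s, in which the tool goes at most 41.7 mm and 7.16 degrees, less where a joint would pass 70% of its speed; a pose out of reach is approached as far as the arm can. A call with a gripper value outside its range is refused whole. The fingers move at their own pace and stop on an object; the grip force is fixed at half the most. Time passes only in rows, so rows that repeat a pose let the fingers close, or fill a call up. It gives the time, the measured TCP pose, the force, the opening and the grip force at its end, in the units of the state.
- r.sense(): the state, without advancing time (a new reading comes with each control period).
- r.capture(name): name is "side" or "top" or "wrist"; returns a dict with "pixels" (400x640x3 uint8, red, green, blue), "fx", "fy", "cx", "cy" (pixels), "world_from_camera" (4x4, takes a point from camera to world coordinates). Camera axes: x right, y down, z forward; pixel columns grow to the right and rows downward; lengths in m; the calibration is good to about 2 mm. A picture is of the moment at which its call begins. There is no depth.
- r.finish_job(): hands the job in; it is judged then, once.
The state is a dict: "time_s": time; "joints": joint angles; "joint_velocities": joint speeds; "effort": joint torques, N m; "tcp_pos": TCP position; "ee_rot": TCP orientation; "wrist_force": force on the tool from outside, world axes, zero at the start; "moment": the same for the moment, N m; "gripper_width": opening from 0.0 (shut) to 1.0 (fully open); "gripper_force": force on a finger pad.
Only numpy, scipy, OpenCV 4.12 (cv2) and the standard library are available. Lean on these libraries where they do the work, as an engineer would, in place of code of your own. Each camera call takes 0.05 s, during which the arm holds its last target. There are 200 camera calls.

### The job

Two stray parts have been left on the plywood corner jig: first put the steel angle bracket in the blue bin with the other steel brackets and the black plastic plug in the yellow bin with the other plugs. Then set the aluminium block down flat on the jig and press it firmly into the corner, its long side flush along the far fence and its short side flush against the side fence, touching both at once, and finish while still holding it pressed there with the gripper. Leave the roll of tape where it lies.

Things in the scene. Friction and masses are not known exactly. Their poses are not given: they have to be found in the camera images.
- jig: Corner jig fixed to the bench: plywood plate 240 x 240 x 12 mm with two rigid steel fences meeting near its +x +y corner. Origin: centre of its underside, z up. Inner face of the far fence at jig x = +95 mm (y -85 to +115 mm), of the side fence at jig y = +95 mm (x -55 to +95 mm). Fences 20 mm thick, tops 30 mm above the bench. Yaw within 0.35 rad.
- fence_far: The far fence of the jig, a steel bar 200 mm long along its own y, 20 mm thick, 18 mm tall, smooth (friction about 0.25); origin at the centre of its underside; axes as the jig's. Its inner face is its -x face, 10 mm from the origin.
- fence_side: The side fence of the jig, a steel bar 150 mm long along its own x, 20 mm thick, 18 mm tall, smooth (friction about 0.25); origin at the centre of its underside; axes as the jig's. Its inner face is its -y face, 10 mm from the origin.
- corner (a point): Point on the top of the jig plate (waxed plywood, friction about 0.4, 12 mm above the bench) where the two inner fence faces meet; axes as the jig's.
- seat (a point): Point on the top of the jig plate where the block's origin lies when it is home in the corner: 28 mm from the far fence's inner face (jig x) and 40 mm from the side fence's (jig y); axes as the jig's.
- block: Machined aluminium block, 0.25 to 0.5 kg, standing on the bench: base 56 mm (its x) x 80 mm (its y) x 22 mm tall; a gripping boss centred on top, 30 mm (x) x 40 mm (y), from 22 to 60 mm above the underside, clear above the fences. Origin: centre of the underside, z up. Half a turn about z makes no difference. Yaw at the start within 0.6 rad.
- bracket: Stray steel angle bracket, 70 g, standing on the jig: foot 42 mm (its x) x 24 mm (its y), 6 mm thick; at its +x end an upright leg 6 mm thick (x +15 to +21 mm), 24 mm wide (y), up to 42 mm above the underside. Origin: centre of the foot's underside, z up. Easily gripped across the leg's 24 mm width.
- plug: Stray black plastic tube end plug, 30 g, standing on the jig: a flange 46 mm (its x) x 32 mm (its y), 6 mm thick, with a 36 mm (x) x 24 mm (y) body on it up to 32 mm above the underside. Origin at the centre of the flange's underside, z up.
- bin_steel: Blue open-topped bin fixed on the bench, 130 mm (x) x 150 mm (y) x 55 mm tall, walls and floor 4 mm; three steel brackets up to 28 mm tall above the bench already lie in it (fixed) at the corners, all but the +x +y one, leaving the middle clear for about 30 mm: let go above them. Origin at the centre of its underside, z up. It may stand in either of the two bin places.
- bin_plastic: Yellow open-topped bin fixed on the bench, 130 mm (x) x 150 mm (y) x 55 mm tall, walls and floor 4 mm; three black plugs up to 36 mm tall above the bench already lie in it (fixed) at the corners, all but the +x +y one, leaving the middle clear for about 30 mm: let go above them. Origin at the centre of its underside, z up. It may stand in either of the two bin places.
- tape: Roll of green tape lying flat, 92 mm across, 36 mm tall; origin at the centre of the underside. Leave it.
Not all that is in view belongs to the job. Of the things that look like the bin_steel, the middle-sized one is meant.

How it is judged (in metres and radians):
On the way:
1. bracket lies in the blue bin and plug in the yellow bin, both let go, before the block is brought to the jig (x of bracket in the frame of bin_steel between -0.062 and 0.062 m and y of bracket in the frame of bin_steel between -0.072 and 0.072 m and z of bracket in the frame of bin_steel between 0 and 0.055 m and contact force between the fingers and bracket below 0.05 N and linear speed of each of bracket, plug below 0.03 m/s and x of plug in the frame of bin_plastic between -0.062 and 0.062 m and y of plug in the frame of bin_plastic between -0.072 and 0.072 m and z of plug in the frame of bin_plastic between 0 and 0.055 m and contact force between the fingers and plug below 0.05 N and horizontal distance between block and corner above 0.12 m), for 0.2 s.
At the end, for the whole second after the job is handed in: Bracket in the blue bin, plug in the yellow, both let go. Block flat on the jig (3 mm, 0.05 rad), within 4 mm of home, squared to the jig within 0.04 rad, at rest, pushing on each fence with over 2 N while the fingers still press on it with over 2 N (x of bracket in the frame of bin_steel between -0.062 and 0.062 m and y of bracket in the frame of bin_steel between -0.072 and 0.072 m and z of bracket in the frame of bin_steel between 0 and 0.055 m and contact force between the fingers and bracket below 0.05 N and linear speed of each of bracket, plug below 0.03 m/s and x of plug in the frame of bin_plastic between -0.062 and 0.062 m and y of plug in the frame of bin_plastic between -0.072 and 0.072 m and z of plug in the frame of bin_plastic between 0 and 0.055 m and contact force between the fingers and plug below 0.05 N and contact force between block and fence_far above 2 N and contact force between block and fence_side above 2 N and contact force between the fingers and block above 2 N and horizontal distance between block and seat below 0.004 m and z of block in the frame of seat between -0.003 and 0.003 m and angle between the x axis of block and the x axis of jig, either way round below 0.04 rad and angle between block's own z axis and vertical below 0.05 rad and linear speed of block below 0.01 m/s); the arm keeps its last pose, push and grip.
It fails at once if the tape is moved more than 30 mm (distance of tape from where it was at the start of the episode above 0.03 m).
It also fails if it takes over 72 s, if anything falls off the work surface, if the arm or the gripper's body presses on something with over 40 N, if the wrist force passes 120 N, or if a joint passes its speed limit or range.

## Working session

There is one attempt and no reset: what is moved stays moved. The work goes in short steps, Python scripts to look and compute and a tool call to move; the robot and the scene stay as the last step left them, time stands still between calls to the robot, and variables do not carry over. Pictures are saved under pics/ and viewed, at most 13 in all, crops included, and the job is handed in when it is done.

Besides the shell and the picture viewer there is one more tool, called after "Emit:" as name(argument=value, ...) on one line, values as JSON. servo_tool: Moves the arm, as the interface text tells. Its arguments: {"type":"object","properties":{"targets":{"type":"array","items":{"type":"array","items":{"type":"number"}}}},"required":["targets"]}

```bash
mkdir -p pics && cat > h.py <<'E'
import numpy as np, cv2
from station import r
def shot(n,f):
    c=r.capture(n); cv2.imwrite(f'pics/{f}.png',c['pixels'][:,:,::-1]); 
    np.savez(f'pics/{f}.npz',**c); return c
def load(f): return dict(np.load(f'pics/{f}.npz'))
def ray(c,u,v,z):
    M=c['world_from_camera']; d=M[:3,:3]@np.array([(u-c['cx'])/c['fx'],(v-c['cy'])/c['fy'],1]); o=M[:3,3]
    return (o+d*(z-o[2])/d[2])[:2]
def proj(c,p):
    q=np.linalg.inv(c['world_from_camera'])@np.append(p,1); return np.array([c['fx']*q[0]/q[2]+c['cx'],c['fy']*q[1]/q[2]+c['cy']])
E
python3 - <<'E'
from h import *
for n in('top','side'):
    c=shot(n,n+'0'); print(n,c['fx'],c['world_from_camera'].round(3))
s=r.sense(); print(s['tcp_pos'],s['ee_rot'],s['wrist_force'],s['time_s'])
E
```

```text
top 517.0104927314692 [[ 0.008 -0.991  0.134  0.229]
 [-1.    -0.008 -0.002  0.074]
 [ 0.003 -0.133 -0.991  1.62 ]
 [ 0.     0.     0.     1.   ]]
side 394.980902443022 [[ 0.771 -0.46   0.439 -0.038]
 [-0.636 -0.55   0.541 -0.491]
 [-0.008 -0.697 -0.717  0.847]
 [ 0.     0.     0.     1.   ]]
[0.16643406 0.6019243  0.23858317] [[ 9.63790886e-01 -2.66658904e-01 -3.96220180e-04]
 [-2.66659174e-01 -9.63789102e-01 -1.85786968e-03]
 [ 1.13544802e-04  1.89625362e-03 -9.99998196e-01]] [ 0.03862222  0.22141439 -0.54857631] 0.1
```

View pics/top0.png

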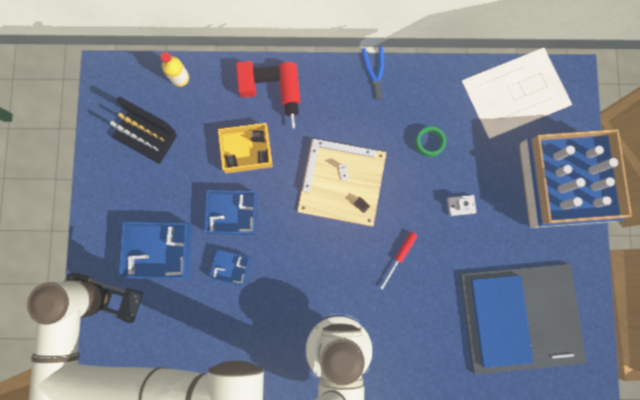

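View pics/side0.png

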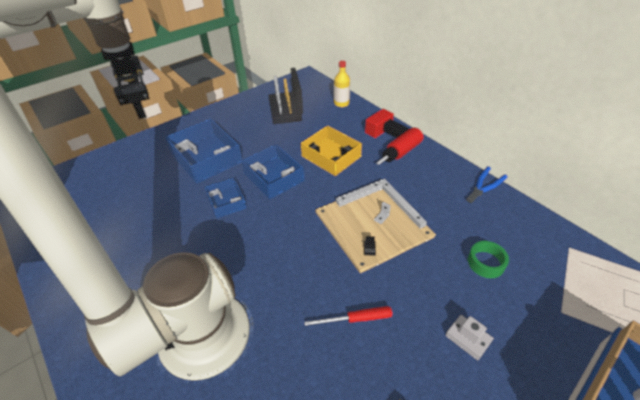

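Top view: jig around (342,182), with the far fence at the top and the side fence on the left. Bracket is near (343,171), plug (361,205), block (462,205), middle blue bin (231,212), yellow bin (245,148) and tape (431,140).

```bash
cat > m.py <<'E'
from h import *
def rect(c,mask,z,roi):
    m=np.zeros_like(mask,np.uint8); x0,y0,x1,y1=roi; m[y0:y1,x0:x1]=mask[y0:y1,x0:x1]
    k,_=cv2.findContours(m,cv2.RETR_EXTERNAL,cv2.CHAIN_APPROX_NONE); k=max(k,key=cv2.contourArea)[:,0]
    P=np.array([ray(c,u,v,z) for u,v in k],np.float32)
    (ce,sz,a)=cv2.minAreaRect(P*1000); return np.round(ce,1),np.round(sz,1),round(a,1)
E
python3 - <<'E'
from m import *
c=load('top0'); im=c['pixels']; h=cv2.cvtColor(im,cv2.COLOR_RGB2HSV); H,S,V=[h[...,i].astype(int) for i in range(3)]
print('wood',rect(c,(H>10)&(H<28)&(S>40)&(V>120),.012,(290,130,395,235)))
print('jig all',rect(c,~((H>100)&(H<125)&(S>90)),.012,(290,130,395,235)))
print('yellow',rect(c,(H>18)&(H<32)&(S>120),.055,(210,115,280,180)))
print('block',rect(c,(S<60)&(V>110),.04,(435,185,490,225)))
print('bracket',rect(c,(S<50)&(V>100),.006,(325,160,360,185)))
print('plug',rect(c,(V<80),.02,(345,190,380,220)))
print('tape',rect(c,(H>45)&(H<85)&(S>80),.036,(410,120,450,160)))
print('blue bg',h[240,300],h[212,210],h[200,231])
b=cv2.resize(im[120:245,195:395],None,fx=4,fy=4,interpolation=2)
cv2.imwrite('pics/crop.png',b[:,:,::-1])
E
```

```text
wood (array([516.8,  -9.1]), array([241.6, 241.2]), 79.6)
jig all (array([517.4, -10.6]), array([333.2, 330.6]), 0.5)
yellow (array([613.8, 294.5]), array([140.3, 152.2]), 8.3)
block (array([ 441.4, -376.6]), array([61.3, 88.2]), 6.5)
bracket (array([548.8, -14.8]), array([51.7, 27.7]), 6.2)Traceback (most recent call last):
  File "<stdin>", line 8, in <module>
  File "m.py", line 4, in rect
    k,_=cv2.findContours(m,cv2.RETR_EXTERNAL,cv2.CHAIN_APPROX_NONE); k=max(k,key=cv2.contourArea)[:,0]
                                                                       ~~~^^^^^^^^^^^^^^^^^^^^^^^
ValueError: max() iterable argument is empty
```

```bash
python3 - <<'E'
from m import *
c=load('top0'); im=c['pixels']; h=cv2.cvtColor(im,cv2.COLOR_RGB2HSV); H,S,V=[h[...,i].astype(int) for i in range(3)]
print(V[195:216:2,350:374:2])
print('plug',rect(c,(V<110),.02,(345,190,380,220)))
print('tape',rect(c,(H>45)&(H<85)&(S>80),.036,(410,120,450,160)))
print('blue bg',h[240,300],h[212,210],h[200,231])
for p in((207,191),(256,193),(254,234),(206,231)): print(ray(c,*p,.055))
a=cv2.resize(im[120:245,195:395],None,fx=4,fy=4,interpolation=2)
cv2.imwrite('pics/crop.png',a[:,:,::-1])
E
```

```text
[[190 195 215 238 240 241 243 244 244 244 244 243]
 [181 185 188 192 168 172 231 242 242 242 243 243]
 [177 177 178 156 103  93 141 225 241 242 242 242]
 [180 175 154 105  90  89  90 131 227 243 243 243]
 [218 171 114  93  90  89  89  89 129 222 241 242]
 [239 229 168 102  93  88  89  88  90 131 225 240]
 [240 240 232 174 116  94  89  89 100 142 224 238]
 [241 241 241 239 218 127 103 100 137 224 236 235]
 [240 240 240 240 239 217 137 129 217 238 238 237]
 [239 239 239 240 240 239 231 228 238 239 238 238]
 [240 240 239 239 239 238 238 238 239 239 239 239]]
plug (array([443. , -69.2]), array([37.5, 24.6]), 45.4)
tape (array([ 644.2, -287.1]), array([91.3, 97.2]), 89.0)
blue bg [111  99 152] [108 138 144] [109 140 168]
[0.47597391 0.40553675]
[0.47105309 0.25538968]
[0.34535417 0.25848675]
[0.35325204 0.40412437]
```

View pics/crop.png

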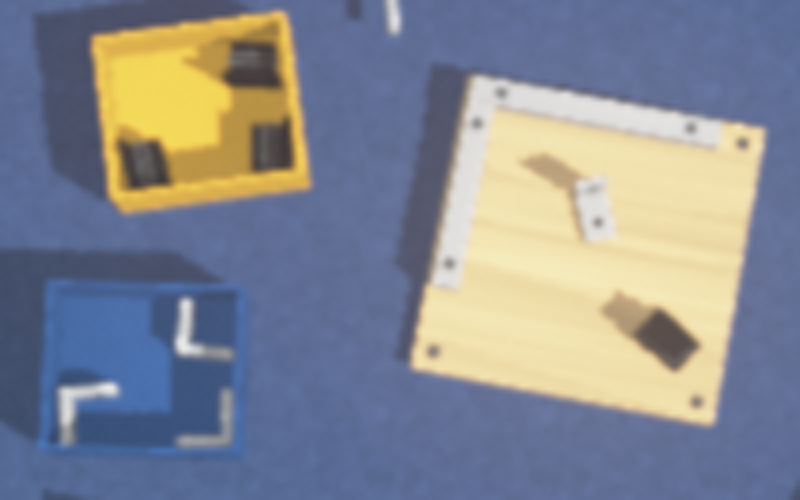

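Yellow bin is at about (0.614, 0.294), the blue bin at (0.411, 0.331), and the jig centre at (0.517, -0.009) with yaw about -10°. The bracket's leg is at its image-up (+x) end. I'll fly over the jig and take a wrist view.

Emit:
servo_tool(targets=[[0.65,-1.03,0,0.02,87],[1.3,-2.06,0,0.04,87],[1.95,-3.09,0,0.06,87],[2.6,-4.12,0,0.08,87],[3.25,-5.15,0,0.1,87]])

```text
time_s: 0.52
tcp_pos: [0.2645, 0.446, 0.2391]
ee_rot: [[0.986, -0.168, -0.0], [-0.168, -0.986, -0.001], [-0.0, 0.001, -1.0]]
wrist_force: [0.7, 1.5, 0.5]
gripper_width: 1.001
gripper_force: 0.0
```

Emit:
servo_tool(targets=[[0.65,-1.03,0,0.02,87],[1.3,-2.06,0,0.04,87],[1.95,-3.09,0,0.06,87],[2.6,-4.12,0,0.08,87],[3.25,-5.15,0,0.1,87]])

```text
time_s: 0.93
tcp_pos: [0.3619, 0.2915, 0.2394]
ee_rot: [[0.998, -0.068, -0.0], [-0.068, -0.998, -0.0], [-0.0, 0.0, -1.0]]
wrist_force: [0.2, -0.2, 0.3]
gripper_width: 1.001
gripper_force: 0.0
```

Emit:
servo_tool(targets=[[0.65,-1.03,0,0.02,87],[1.3,-2.06,0,0.04,87],[1.95,-3.09,0,0.06,87],[2.6,-4.12,0,0.08,87],[3.25,-5.15,0,0.1,87]])

```text
time_s: 1.35
tcp_pos: [0.4594, 0.1371, 0.2394]
ee_rot: [[1.0, 0.031, -0.0], [0.031, -1.0, 0.0], [-0.0, -0.0, -1.0]]
wrist_force: [0.7, 0.1, 0.9]
gripper_width: 1.001
gripper_force: 0.0
```

Emit:
servo_tool(targets=[[0.5,-1,0,0.02,87],[1,-2,0,0.04,87],[1.5,-3,0,0.06,87],[1.8,-4,0,0.08,87],[2,-5,0,0.1,87]])

```text
time_s: 1.77
tcp_pos: [0.5195, -0.0128, 0.239]
ee_rot: [[0.991, 0.13, -0.001], [0.13, -0.991, -0.0], [-0.001, 0.0, -1.0]]
wrist_force: [0.5, -0.5, -0.2]
gripper_width: 1.001
gripper_force: 0.0
```

```bash
python3 - <<'E'
from h import *
s=r.sense(); print(s['tcp_pos'],s['joints'],s['time_s'])
c=shot('wrist','w1'); print(c['world_from_camera'].round(3),c['fx'],c['cx'],c['cy'])
E
```

```text
[ 0.519526   -0.01279573  0.23897696] [ 1.64940499e+01  1.18224220e+01 -1.42013119e+01 -6.42964504e-03
 -6.40255223e+01  8.09996085e+01] 1.7667
[[ 0.13  -0.945 -0.3    0.601]
 [-0.991 -0.124 -0.039 -0.002]
 [-0.001  0.302 -0.953  0.383]
 [ 0.     0.     0.     1.   ]] 275.6959721593687 323.78467959430225 198.48744703410918
```

View pics/w1.png

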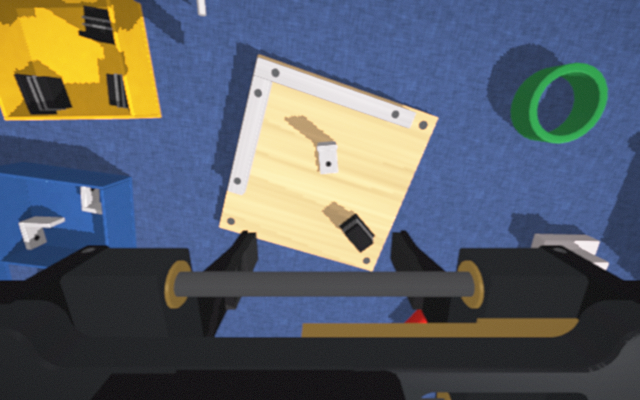

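```bash
python3 - <<'E'
from m import *
c=load('w1'); im=c['pixels']; h=cv2.cvtColor(im,cv2.COLOR_RGB2HSV); H,S,V=[h[...,i].astype(int) for i in range(3)]
a=cv2.resize(im[125:185,285:350],None,fx=6,fy=6,interpolation=2); b=cv2.resize(im[195:255,320:385],None,fx=6,fy=6,interpolation=2)
cv2.imwrite('pics/crop2.png',np.hstack([a,b])[:,:,::-1])
print('wood',rect(c,((H>10)&(H<28)&(S>40)&(V>120)),.012,(210,50,445,272)))
print('plug',rect(c,(V<110),.04,(330,205,385,255)))
print('bracket',rect(c,(S<50)&(V>100),.012,(300,130,345,180)))
E
```

```text
wood (array([517.5,  -8.7]), array([239.9, 240.2]), 79.5)
plug (array([451.4, -67.1]), array([49.9, 29.3]), 47.1)
bracket (array([542.8, -14.1]), array([42.5, 26.9]), 10.7)
```

View pics/crop2.png

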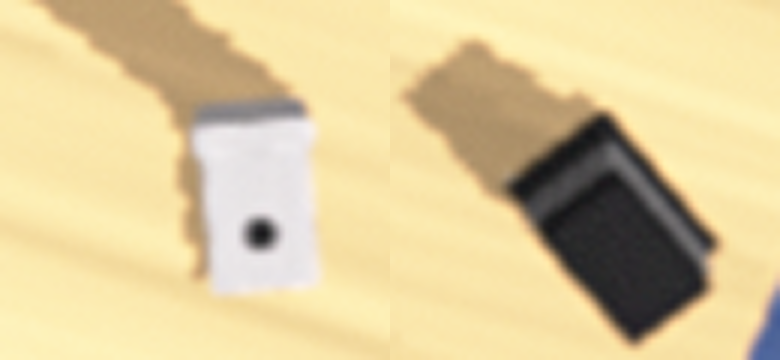

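```bash
python3 - <<'E'
from h import *
c=load('w1')
P=lambda L,x0,y0,z:np.array([ray(c,x0+u/6,y0+v/6,z) for u,v in L])*1000
print('foot rear',P([(212,293),(320,285)],285,125,.018).round(1))
print('leg base front',P([(195,105),(304,101)],285,125,.012).round(1))
print('leg top front',P([(193,125),(313,120)],285,125,.054).round(1))
q=P([(155,218),(220,172),(316,270),(245,342)],320,195,.044);print('plug',q.round(1),q.mean(0))
E
```

```text
foot rear [[520.7  -7.2]
 [525.7 -31.1]]
leg base front [[560.9   1.8]
 [564.9 -22. ]]
leg top front [[561.6   1.3]
 [565.7 -22. ]]
plug [[453.  -50.6]
 [465.8 -63.2]
 [445.1 -88.6]
 [425.1 -75.8]] [447.25802986 -69.57081803]
```

Emit:
servo_tool(targets=[[0.7,0,-0.5,0.07,50],[1.35,0,-1.5,0.07,50],[1.35,0,-2.7,0.07,50],[1.35,0,-3.9,0.07,50],[1.35,0,-5,0.07,50]])

```text
time_s: 2.23
tcp_pos: [0.5589, -0.0114, 0.0873]
ee_rot: [[0.98, 0.198, -0.001], [0.198, -0.98, 0.0], [-0.001, -0.0, -1.0]]
wrist_force: [-0.2, 0.1, 0.4]
gripper_width: 0.707
gripper_force: 0.0
```

Emit:
servo_tool(targets=[[0,0,-0.7,0,50],[0,0,-1.2,0,50],[0,0,-1.55,0,50],[0,0,-1.55,0,50],[0,0,-1.55,0,50]])

```text
time_s: 2.65
tcp_pos: [0.5596, -0.0111, 0.043]
ee_rot: [[0.98, 0.199, -0.001], [0.199, -0.98, -0.0], [-0.001, 0.0, -1.0]]
wrist_force: [0.4, 0.3, -0.0]
gripper_width: 0.581
gripper_force: 0.0
```

Emit:
servo_tool(targets=[[0,0,0,0,5],[0,0,0,0,5],[0,0,0,0,5],[0,0,0,0,5],[0,0,0,0,5]])

```text
time_s: 3.07
tcp_pos: [0.5598, -0.0111, 0.0437]
ee_rot: [[0.98, 0.199, 0.001], [0.199, -0.98, 0.0], [0.001, -0.0, -1.0]]
wrist_force: [-0.1, -0.1, -0.1]
gripper_width: 0.285
gripper_force: 0.0
```

Emit:
servo_tool(targets=[[0,0,0,0,5],[0,0,0,0,5],[0,0,1,0,5],[0,0,2,0,5],[0,0,3,0,5]])

```text
time_s: 3.48
tcp_pos: [0.5589, -0.0113, 0.1334]
ee_rot: [[0.98, 0.199, -0.002], [0.199, -0.98, -0.0], [-0.002, 0.0, -1.0]]
wrist_force: [1.2, 0.5, -1.0]
gripper_width: 0.274
gripper_force: 30.0
```

Emit:
servo_tool(targets=[[-0.4,1.1,0.6,0,5],[-0.8,2.3,1.2,0,5],[-1.2,3.5,1.8,-0.05,5],[-1.6,4.7,2,-0.1,5],[-2,5.9,2,-0.15,5]])

```text
time_s: 3.9
tcp_pos: [0.4996, 0.1678, 0.1953]
ee_rot: [[0.999, 0.047, 0.004], [0.047, -0.999, 0.002], [0.004, -0.002, -1.0]]
wrist_force: [1.5, 0.3, -1.2]
gripper_width: 0.272
gripper_force: 30.0
```

Emit:
servo_tool(targets=[[-0.4,1.2,0,-0.05,5],[-0.8,2.4,0,-0.05,5],[-1.2,3.6,0,-0.05,5],[-1.6,4.8,0,-0.05,5],[-1.9,6.1,0,-0.05,5]])

```text
time_s: 4.32
tcp_pos: [0.441, 0.3499, 0.1928]
ee_rot: [[1.0, 0.0, -0.001], [0.0, -1.0, -0.001], [-0.001, 0.001, -1.0]]
wrist_force: [1.8, -0.3, -1.3]
gripper_width: 0.27
gripper_force: 30.0
```

Emit:
servo_tool(targets=[[0,0,0,0,5],[0,0,-1,0,5],[0,0,-2,0,5],[0,0,-3,0,5],[0,0,-3.5,0,5]])

```text
time_s: 4.73
tcp_pos: [0.4406, 0.347, 0.0841]
ee_rot: [[1.0, -0.001, -0.005], [-0.001, -1.0, -0.005], [-0.005, 0.005, -1.0]]
wrist_force: [0.0, -0.8, -0.8]
gripper_width: 0.271
gripper_force: 30.0
```

Emit:
servo_tool(targets=[[0,0,-0.5,0,5],[0,0,-1,0,5],[0,0,-1,0,5],[0,0,-1,0,40],[0,0,-1,0,40]])

```text
time_s: 5.15
tcp_pos: [0.4431, 0.3494, 0.0589]
ee_rot: [[1.0, 0.001, 0.001], [0.001, -1.0, 0.001], [0.001, -0.001, -1.0]]
wrist_force: [0.5, 0.0, 0.1]
gripper_width: 0.35
gripper_force: 0.0
```

Emit:
servo_tool(targets=[[0,0,0,0,40],[0,0,0,0,40],[0,0,0,0,40],[0,0,1,0,40],[0,0,2,0,40]])

```text
time_s: 5.57
tcp_pos: [0.4418, 0.3478, 0.1175]
ee_rot: [[1.0, 0.0, -0.003], [0.0, -1.0, -0.004], [-0.003, 0.004, -1.0]]
wrist_force: [0.8, 0.6, 0.7]
gripper_width: 0.461
gripper_force: 0.0
```

Emit:
servo_tool(targets=[[0,0,1,0,50],[0,0,2,0,50],[0,0,3,0,50],[0,-1,3,0,50],[0,-2,3,0,50]])

```text
time_s: 5.98
tcp_pos: [0.4433, 0.29, 0.2108]
ee_rot: [[1.0, 0.002, 0.004], [0.002, -1.0, 0.005], [0.004, -0.005, -1.0]]
wrist_force: [0.3, -1.1, -0.5]
gripper_width: 0.572
gripper_force: 0.0
```

```bash
python3 - <<'E'
from h import *
c=shot('wrist','w2'); d=shot('top','t2')
s=r.sense(); print(s['tcp_pos'],s['joints'],s['time_s'])
b=cv2.resize(d['pixels'][120:245,195:395],(640,400),interpolation=2)
cv2.imwrite('pics/v2.png',cv2.resize(np.hstack([c['pixels'],b]),(800,250))[:,:,::-1])
E
```

```text
[0.44173113 0.28580725 0.20916907] [ 5.05662697e+01  1.38923578e+01 -1.60063087e+01 -3.77206906e-02
 -6.00843220e+01  3.93043424e+01] 6.0833
```

View pics/v2.png

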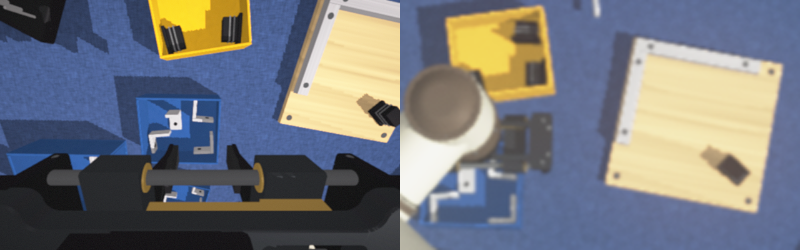

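The bracket stands in the middle blue bin's empty corner. In the wrist view it shows near (172,118), clear of the fingers. Next, the plug.

Emit:
servo_tool(targets=[[0,-1.2,0,0.1,50],[0,-2.4,0,0.2,50],[0,-3.6,0,0.3,50],[0,-4.8,0,0.4,50],[0,-6,0,0.5,50]])

```text
time_s: 6.5
tcp_pos: [0.4423, 0.1077, 0.2085]
ee_rot: [[0.875, 0.485, 0.001], [0.485, -0.875, 0.001], [0.001, -0.0, -1.0]]
wrist_force: [-0.1, -0.7, -0.3]
gripper_width: 0.573
gripper_force: 0.0
```

Emit:
servo_tool(targets=[[0,-1.2,0,0.1,50],[0,-2.4,0,0.2,50],[0,-3.6,0,0.3,50],[0,-4.8,0,0.3,50],[0.1,-5.9,-0.5,0.3,50]])

```text
time_s: 6.92
tcp_pos: [0.4472, -0.0696, 0.1959]
ee_rot: [[0.696, 0.718, 0.008], [0.718, -0.696, 0.0], [0.006, 0.005, -1.0]]
wrist_force: [1.9, 0.5, -0.4]
gripper_width: 0.575
gripper_force: 0.0
```

```bash
python3 - <<'E'
from m import *
c=shot('wrist','w3'); im=c['pixels']; h=cv2.cvtColor(im,cv2.COLOR_RGB2HSV); V=h[...,2].astype(int)
s=r.sense(); print(s['tcp_pos'],s['joints'],s['time_s'])
print(proj(c,[.447,-.0695,.044]))
cv2.imwrite('pics/w3c.png',im[60:330,150:500,::-1])
E
```

```text
[ 0.44457536 -0.07316119  0.19145115] [ 1.14361810e+01  7.59391460e+00 -2.70305296e+01  1.37962485e-02
 -5.54800730e+01  1.24143170e+02] 6.9667
[323.78171777 190.31685156]
```

View pics/w3c.png

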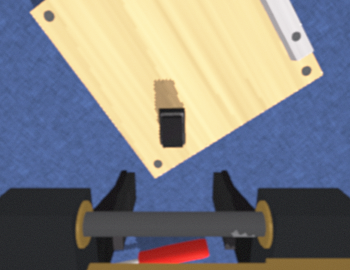

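The plug is centred between the fingers and squared to them, at about (322,190). Descending to grip it.

Emit:
servo_tool(targets=[[0,0,-1.2,0,50],[0,0,-2.4,0,50],[0,0,-3.6,0,50],[0,0,-4.6,0,50],[0,0,-5.15,0,50]])

```text
time_s: 7.38
tcp_pos: [0.4438, -0.0683, 0.0357]
ee_rot: [[0.697, 0.717, -0.005], [0.717, -0.697, -0.001], [-0.004, -0.003, -1.0]]
wrist_force: [-0.3, -1.2, -0.2]
gripper_width: 0.572
gripper_force: 0.0
```

Emit:
servo_tool(targets=[[0,0,0,0,50],[0,0,0,0,5],[0,0,0,0,5],[0,0,0,0,5],[0,0,0,0,5]])

```text
time_s: 7.8
tcp_pos: [0.4467, -0.0678, 0.04]
ee_rot: [[0.696, 0.718, 0.003], [0.718, -0.696, 0.001], [0.003, 0.002, -1.0]]
wrist_force: [-0.1, 0.3, -0.6]
gripper_width: 0.353
gripper_force: 0.0
```

Emit:
servo_tool(targets=[[0,0,0,0,5],[0,0,0,0,5],[0,0,0.5,0,5],[0,0,1.5,0,5],[0,0,2.5,0,5]])

```text
time_s: 8.22
tcp_pos: [0.4445, -0.0683, 0.1139]
ee_rot: [[0.697, 0.717, -0.003], [0.717, -0.697, -0.001], [-0.003, -0.002, -1.0]]
wrist_force: [0.4, -0.0, -0.4]
gripper_width: 0.272
gripper_force: 29.9
```

Emit:
servo_tool(targets=[[0.5,0.9,0.7,-0.1,5],[1,2,1.4,-0.2,5],[1.5,3.1,2,-0.3,5],[2,4.2,2.5,-0.4,5],[2.5,5.3,2.5,-0.5,5]])

```text
time_s: 8.63
tcp_pos: [0.5227, 0.093, 0.1928]
ee_rot: [[0.957, 0.291, 0.008], [0.291, -0.957, 0.003], [0.008, -0.0, -1.0]]
wrist_force: [1.5, -0.0, -0.4]
gripper_width: 0.271
gripper_force: 29.9
```

Emit:
servo_tool(targets=[[0.6,1.1,0,-0.1,5],[1.2,2.2,0,-0.16,5],[1.8,3.3,0,-0.16,5],[2.4,4.4,0,-0.16,5],[3,5.5,0,-0.16,5]])

```text
time_s: 9.05
tcp_pos: [0.6109, 0.2575, 0.1886]
ee_rot: [[0.99, 0.14, -0.0], [0.14, -0.99, 0.0], [-0.0, -0.0, -1.0]]
wrist_force: [0.4, -0.7, 0.2]
gripper_width: 0.27
gripper_force: 29.9
```

Emit:
servo_tool(targets=[[0.5,1,0,0,5],[0.77,2,0,0,5],[0.77,2,0,0,5],[0.77,2,-1,0,5],[0.77,2,-2,0,5]])

```text
time_s: 9.47
tcp_pos: [0.6345, 0.3172, 0.1299]
ee_rot: [[0.99, 0.141, 0.004], [0.141, -0.99, 0.003], [0.004, -0.003, -1.0]]
wrist_force: [0.1, -0.3, -0.7]
gripper_width: 0.274
gripper_force: 29.9
```

```bash
python3 - <<'E'
from h import *
c=shot('wrist','w4'); s=r.sense(); print(s['tcp_pos'],s['joints'],s['gripper_width'],s['time_s'])
cv2.imwrite('pics/w4c.png',c['pixels'][:330,100:540,::-1])
E
```

```text
[0.62993013 0.31433829 0.12049567] [ 39.55989814  35.10061559   4.87918843  -0.21582942 -60.40158837
  58.49981827] 0.2714824692485511 9.5167
```

View pics/w4c.png

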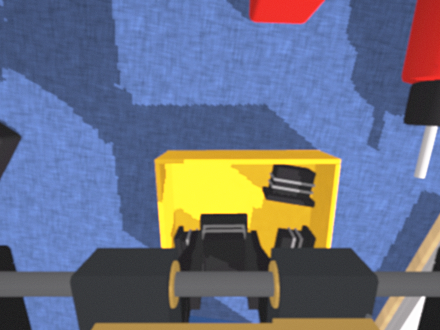

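The plug hangs over the yellow bin's free area at about (225,232) in the crop. Lowering and releasing.

Emit:
servo_tool(targets=[[0.3,0,-0.8,0,5],[0.3,0,-1.5,0,5],[0.3,0,-2.1,0,5],[0.3,0,-2.1,0,5],[0.3,0,-2.1,0,40]])

```text
time_s: 9.93
tcp_pos: [0.6423, 0.3151, 0.0652]
ee_rot: [[0.99, 0.14, -0.002], [0.14, -0.99, -0.002], [-0.002, 0.002, -1.0]]
wrist_force: [-0.1, -0.0, 1.0]
gripper_width: 0.303
gripper_force: 0.0
```

Emit:
servo_tool(targets=[[0,0,0,0,40],[0,0,0,0,40],[0,0,0,0,40],[0,0,0,0,40],[0,0,1,0,40]])

```text
time_s: 10.35
tcp_pos: [0.639, 0.3139, 0.0897]
ee_rot: [[0.99, 0.138, -0.011], [0.138, -0.99, -0.006], [-0.012, 0.004, -1.0]]
wrist_force: [-0.7, -0.4, -1.8]
gripper_width: 0.455
gripper_force: 0.0
```

Emit:
servo_tool(targets=[[0,0,1,0,40],[0,0,2,0,87],[0,0,3.2,0,87],[0,-1.2,4,0,87],[-0.2,-2.4,4,0,87]])

```text
time_s: 10.77
tcp_pos: [0.6399, 0.2461, 0.2229]
ee_rot: [[0.99, 0.144, 0.013], [0.144, -0.99, 0.006], [0.014, -0.004, -1.0]]
wrist_force: [0.8, -0.6, 1.9]
gripper_width: 0.681
gripper_force: 0.0
```

Emit:
servo_tool(targets=[[-0.3,-1.2,0,0,87],[-0.6,-2.4,0,0,87],[-0.9,-3.6,0,0,87],[-1.2,-4.8,0,0,87],[-1.5,-6,0,0,87]])

```text
time_s: 11.18
tcp_pos: [0.5909, 0.0623, 0.2165]
ee_rot: [[0.99, 0.14, 0.001], [0.14, -0.99, 0.0], [0.001, -0.0, -1.0]]
wrist_force: [-0.3, 0.0, 0.7]
gripper_width: 0.977
gripper_force: 0.0
```

```bash
python3 - <<'E'
from h import *
d=shot('top','t5'); s=r.sense(); print(s['tcp_pos'],s['joints'],s['time_s'])
im=d['pixels']; a=cv2.resize(im[115:240,200:290],None,fx=4,fy=4,interpolation=2); b=cv2.resize(im[180:230,435:490],None,fx=7,fy=7,interpolation=2)
b=cv2.copyMakeBorder(b,0,a.shape[0]-b.shape[0],0,0,0)
cv2.imwrite('pics/v5.png',np.hstack([a,b])[:,:,::-1])
E
```

```text
[0.58852169 0.05713509 0.21669691] [ 2.12347431e+01  1.97922690e+01 -6.37738092e+00  2.21917451e-02
 -6.39517730e+01  7.65345081e+01] 11.2333
```

View pics/v5.png

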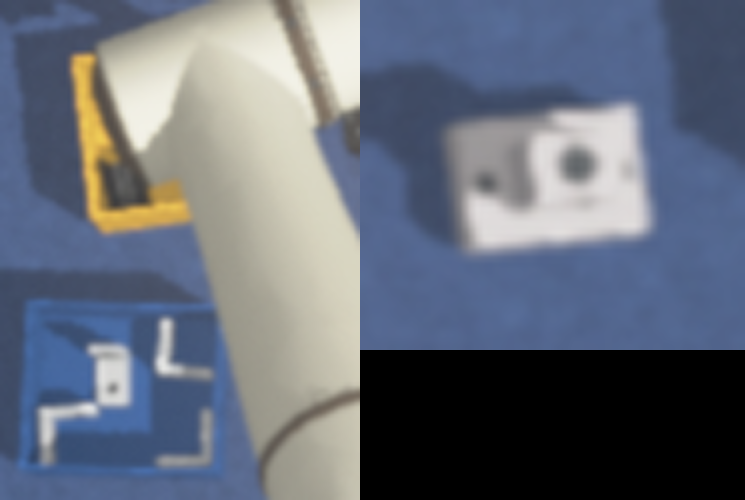

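The bracket is safely in its bin, and the plug is hidden under the arm so I'll check it next. Moving on to hover over the block.

Emit:
servo_tool(targets=[[-0.4,-1.1,0,0,87],[-0.8,-2.3,0,0,87],[-1.2,-3.5,0,0,87],[-1.6,-4.7,0,0,87],[-2,-5.9,0,0,87]])

```text
time_s: 11.65
tcp_pos: [0.5309, -0.1145, 0.2165]
ee_rot: [[0.99, 0.14, 0.002], [0.14, -0.99, 0.0], [0.002, 0.0, -1.0]]
wrist_force: [0.6, -0.7, 0.3]
gripper_width: 0.999
gripper_force: 0.0
```

Emit:
servo_tool(targets=[[-0.5,-1.2,0,0,87],[-1,-2.4,0,0,87],[-1.5,-3.6,0,0,87],[-2,-4.8,0,0,87],[-2.5,-6,0,0,87]])

```text
time_s: 12.07
tcp_pos: [0.4557, -0.2947, 0.2166]
ee_rot: [[0.99, 0.14, 0.002], [0.14, -0.99, -0.001], [0.002, 0.001, -1.0]]
wrist_force: [0.8, -0.7, -0.3]
gripper_width: 0.997
gripper_force: 0.0
```

Emit:
servo_tool(targets=[[-0.5,-1,0,0,87],[-1,-2,0,0,87],[-1.2,-2.6,0,0,87],[-1.2,-2.6,0,0,87],[-1.2,-2.6,0,0,87]])

```text
time_s: 12.48
tcp_pos: [0.4202, -0.3719, 0.2159]
ee_rot: [[0.991, 0.137, 0.001], [0.137, -0.991, -0.0], [0.001, 0.0, -1.0]]
wrist_force: [0.3, -0.2, 0.4]
gripper_width: 1.002
gripper_force: 0.0
```

```bash
python3 - <<'E'
from h import *
s=r.sense(); print(s['tcp_pos'],s['joints'],s['time_s'])
c=shot('wrist','w6'); d=shot('top','t6'); im=d['pixels']
p=proj(c,[.441,-.376,.03]); print(p); u,v=np.clip(p.astype(int),60,[580,340])
a=cv2.resize(c['pixels'][v-55:v+55,u-55:u+55],(440,440),interpolation=2); print(u,v)
b=cv2.resize(im[115:240,200:290],(317,440),interpolation=2)
cv2.imwrite('pics/v6.png',np.hstack([a,b])[:,:,::-1])
E
```

```text
[ 0.42017874 -0.37185514  0.21592496] [-2.49655545e+01  1.68817395e+01 -1.07689975e+01 -8.18341933e-03
 -6.23085274e+01  1.22871517e+02] 12.4833
[330.0625222  165.62761963]
330 165
```

View pics/v6.png

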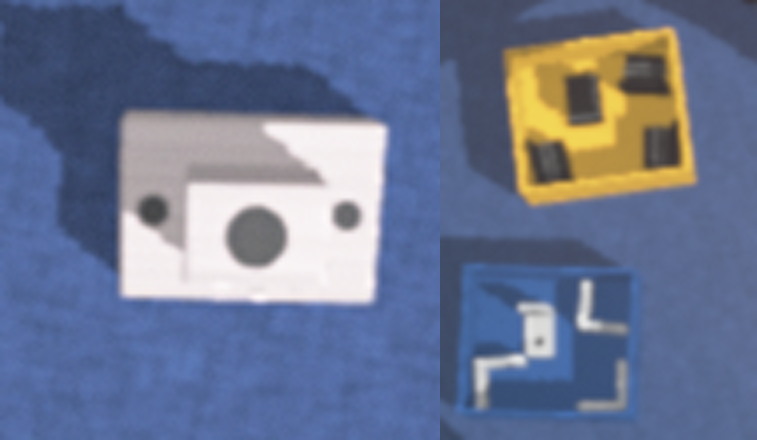

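```bash
python3 - <<'E'
from h import *
c=load('w6')
P=lambda u,v,z: ray(c,275+u/4,110+v/4,z)*1000
a,b=P(153,211,.022),P(346,216,.022); print('holes',a,b,(a+b)/2,np.degrees(np.arctan2(*(a-b)[::-1]))-90,np.linalg.norm(a-b))
print('boss hole',P(257,237,.06))
for p in((122,297),(375,302)): print('rear',P(*p,.022))
print('front0',P(122,110,0),P(388,123,0),'front22',P(122,110,.022),P(388,123,.022))
# sub-pixel: block mask
im=c['pixels'];h=cv2.cvtColor(im,cv2.COLOR_RGB2HSV);m=(h[...,1]<70)&(h[...,2]>90)
m=np.uint8(m[110:220,275:385]);k,_=cv2.findContours(m,0,1);k=max(k,key=cv2.contourArea)
print(cv2.approxPolyDP(k,4,True)[:,0].tolist())
E
```

```text
holes [ 440.22503766 -355.31156077] [ 446.87864568 -414.57696928] [ 443.55184167 -384.94426503] 6.405659075204056 59.63773256114822
boss hole [ 443.92539658 -385.17991418]
rear [ 411.71132382 -349.0550559 ]
rear [ 421.10074389 -428.55630419]
front0 [ 467.13686827 -341.0779179 ] [ 474.80407526 -426.1086836 ] front22 [ 469.25521216 -342.24333843] [ 476.45362326 -422.0750697 ]
[[30, 29], [31, 74], [93, 74], [95, 30]]
```

Both parts are in their bins: the plug is near (583,97) and the bracket near (540,330) in the right panel. The block is at (0.4437, -0.385) with yaw 6.4°. Grasping its boss.

Emit:
servo_tool(targets=[[0.78,-0.45,-1,-0.026,87],[0.78,-0.45,-2.2,-0.026,87],[0.78,-0.45,-3.4,-0.026,87],[0.78,-0.45,-4.6,-0.026,87],[0.78,-0.45,-5.3,-0.026,87]])

```text
time_s: 13.0
tcp_pos: [0.443, -0.3821, 0.053]
ee_rot: [[0.993, 0.115, -0.004], [0.115, -0.993, 0.003], [-0.004, -0.003, -1.0]]
wrist_force: [-0.3, 0.2, -0.3]
gripper_width: 0.997
gripper_force: 0.0
```

Emit:
servo_tool(targets=[[0,0,-0.4,0,87],[0,0,-0.4,0,87],[0,0,-0.4,0,30],[0,0,-0.4,0,30],[0,0,-0.4,0,30]])

```text
time_s: 13.42
tcp_pos: [0.4454, -0.3847, 0.0463]
ee_rot: [[0.993, 0.115, 0.003], [0.115, -0.993, -0.002], [0.003, 0.002, -1.0]]
wrist_force: [0.5, 0.8, 0.2]
gripper_width: 0.852
gripper_force: 0.0
```

Emit:
servo_tool(targets=[[0,0,0,0,30],[0,0,0,0,30],[0,0,0,0,30],[0,0,0,0,30],[0,0,0,0,30]])

```text
time_s: 13.83
tcp_pos: [0.4441, -0.3847, 0.0448]
ee_rot: [[0.994, 0.114, 0.0], [0.114, -0.994, -0.0], [0.0, 0.0, -1.0]]
wrist_force: [-0.1, -0.3, 0.1]
gripper_width: 0.472
gripper_force: 0.0
```

Emit:
servo_tool(targets=[[0,0,0,0,30],[0,0,0,0,30],[0,0,0,0,30],[0,0,0,0,30],[0,0,0,0,30]])

```text
time_s: 14.25
tcp_pos: [0.4441, -0.3848, 0.0447]
ee_rot: [[0.993, 0.114, 0.0], [0.114, -0.993, -0.0], [0.0, 0.0, -1.0]]
wrist_force: [-0.1, -0.4, 1.4]
gripper_width: 0.452
gripper_force: 30.0
```

Emit:
servo_tool(targets=[[0,0,0.5,0,30],[0,0,1.3,0,30],[0,0,2.3,0,30],[0,0,3.2,0,30],[0,0,4,0,30]])

```text
time_s: 14.67
tcp_pos: [0.4436, -0.3841, 0.165]
ee_rot: [[0.994, 0.114, -0.001], [0.114, -0.994, 0.001], [-0.001, -0.001, -1.0]]
wrist_force: [0.2, 0.2, -3.7]
gripper_width: 0.456
gripper_force: 30.0
```

Emit:
servo_tool(targets=[[0.3,0.8,0,-0.05,30],[0.6,1.8,0,-0.1,30],[0.9,2.9,0,-0.15,30],[1.3,4,0,-0.2,30],[1.7,5.1,0,-0.25,30]])

```text
time_s: 15.08
tcp_pos: [0.4941, -0.2298, 0.1633]
ee_rot: [[0.99, -0.139, -0.002], [-0.139, -0.99, 0.001], [-0.003, -0.001, -1.0]]
wrist_force: [1.2, -0.7, -3.2]
gripper_width: 0.46
gripper_force: 30.0
```

Emit:
servo_tool(targets=[[0.4,1.1,0,-0.04,30],[0.8,2.2,0,-0.047,30],[1.2,3.3,0,-0.047,30],[1.5,4.4,0,-0.047,30],[1.8,5.5,0,-0.047,30]])

```text
time_s: 15.5
tcp_pos: [0.5483, -0.0647, 0.1632]
ee_rot: [[0.983, -0.182, -0.003], [-0.182, -0.983, 0.001], [-0.003, -0.0, -1.0]]
wrist_force: [0.7, 0.3, -2.3]
gripper_width: 0.46
gripper_force: 30.0
```

Emit:
servo_tool(targets=[[0.3,1,0,0,30],[0.6,2,0,0,30],[0.87,2.9,0,0,30],[0.87,2.9,-0.8,0,30],[0.87,2.9,-1.6,0,30]])

```text
time_s: 15.92
tcp_pos: [0.5759, 0.0227, 0.1162]
ee_rot: [[0.984, -0.179, 0.002], [-0.179, -0.984, 0.002], [0.002, -0.002, -1.0]]
wrist_force: [0.3, -0.3, -4.2]
gripper_width: 0.455
gripper_force: 30.0
```

Emit:
servo_tool(targets=[[0,0,-0.7,0,30],[0,0,-1.2,0,30],[0,0,-1.5,0,30],[0,0,-1.5,0,30],[0,0,-1.5,0,30]])

```text
time_s: 16.33
tcp_pos: [0.5749, 0.0203, 0.0711]
ee_rot: [[0.983, -0.182, -0.001], [-0.182, -0.983, -0.0], [-0.001, 0.001, -1.0]]
wrist_force: [0.2, -0.2, -3.2]
gripper_width: 0.459
gripper_force: 30.0
```

```bash
python3 - <<'E'
from h import *
s=r.sense(); print(s['tcp_pos'],s['ee_rot'].round(3),s['wrist_force'],s['time_s'])
c=shot('wrist','w7')
cv2.imwrite('pics/w7c.png',cv2.resize(c['pixels'][40:320,120:520],(800,560),interpolation=2)[:,:,::-1])
E
```

```text
[0.57494917 0.02028104 0.07108226] [[ 0.983 -0.182 -0.001]
 [-0.182 -0.983 -0.   ]
 [-0.001  0.001 -1.   ]] [ 0.22902167 -0.21877268 -3.22828863] 16.3333
```

View pics/w7c.png

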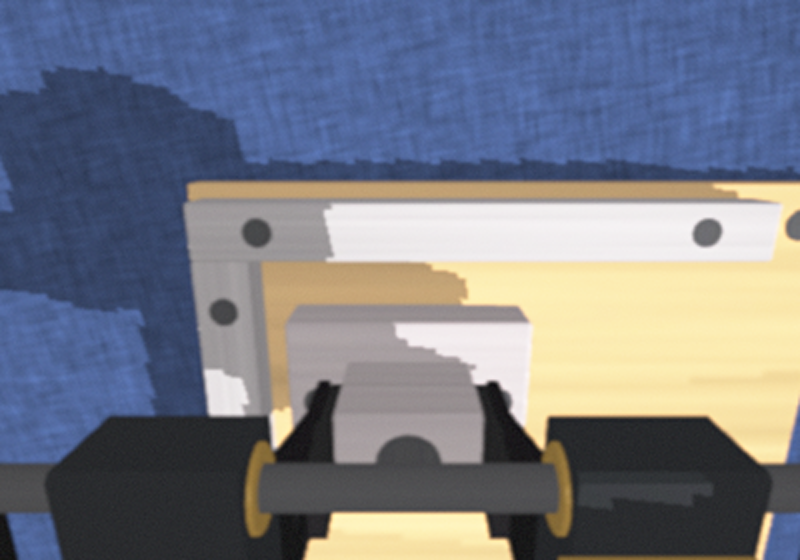

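The block hangs square to both fences: its front edge is at row ~305 against the far fence at row ~262. Setting it down.

Emit:
servo_tool(targets=[[0,0,-0.2,0,30],[0,0,-0.35,0,30],[0,0,-0.45,0,30],[0,0,-0.5,0,30],[0,0,-0.5,0,30]])

```text
time_s: 16.8
tcp_pos: [0.5752, 0.0204, 0.0568]
ee_rot: [[0.983, -0.182, 0.0], [-0.182, -0.983, -0.0], [0.0, -0.0, -1.0]]
wrist_force: [0.4, 0.4, -2.4]
gripper_width: 0.459
gripper_force: 30.0
```

Emit:
servo_tool(targets=[[0.07,-0.01,0,0,30],[0.13,-0.02,0,0,30],[0.2,-0.04,0,0,30],[0.26,-0.05,0,0,30],[0.33,-0.06,0,0,30]])

```text
time_s: 17.22
tcp_pos: [0.5852, 0.0185, 0.0568]
ee_rot: [[0.983, -0.182, -0.0], [-0.182, -0.983, -0.0], [-0.0, 0.0, -1.0]]
wrist_force: [-1.7, 1.0, 0.2]
gripper_width: 0.457
gripper_force: 30.0
```

Emit:
servo_tool(targets=[[0.05,-0.01,0,0,30],[0.1,-0.02,0,0,30],[0.15,-0.03,0,0,30],[0.2,-0.04,0,0,30],[0.2,-0.04,0,0,30]])

```text
time_s: 17.63
tcp_pos: [0.5906, 0.0174, 0.0568]
ee_rot: [[0.983, -0.181, -0.001], [-0.181, -0.983, -0.0], [-0.001, 0.0, -1.0]]
wrist_force: [-4.5, 0.9, 3.7]
gripper_width: 0.458
gripper_force: 30.0
```

Emit:
servo_tool(targets=[[0.02,0.07,0,0,30],[0.04,0.14,0,0,30],[0.05,0.21,0,0,30],[0.07,0.28,0,0,30],[0.07,0.35,0,0,30]])

```text
time_s: 18.05
tcp_pos: [0.5922, 0.0265, 0.0568]
ee_rot: [[0.983, -0.182, -0.003], [-0.182, -0.983, -0.002], [-0.002, 0.002, -1.0]]
wrist_force: [-3.9, -4.4, 4.6]
gripper_width: 0.458
gripper_force: 30.0
```

Emit:
servo_tool(targets=[[0.01,0.06,0,0,30],[0.02,0.11,0,0,30],[0.03,0.16,0,0,30],[0.04,0.2,0,0,30],[0.04,0.2,0,0,30]])

```text
time_s: 18.47
tcp_pos: [0.5933, 0.0324, 0.0568]
ee_rot: [[0.983, -0.182, -0.003], [-0.182, -0.983, -0.002], [-0.002, 0.003, -1.0]]
wrist_force: [-3.6, -5.6, 5.5]
gripper_width: 0.457
gripper_force: 30.0
```

Emit:
servo_tool(targets=[[0.05,0.05,0,0,30],[0.06,0.1,0,0,30],[0.07,0.1,0,0,30],[0.07,0.1,0,0,30],[0.07,0.1,0,0,30]])

```text
time_s: 18.88
tcp_pos: [0.5934, 0.0326, 0.057]
ee_rot: [[0.983, -0.182, -0.008], [-0.182, -0.983, -0.006], [-0.007, 0.007, -1.0]]
wrist_force: [-7.3, -13.0, 9.3]
gripper_width: 0.463
gripper_force: 30.0
```

Both contacts are made, at about 5 N on the far fence and 14 N on the side fence. I'll add push toward the far fence.

Emit:
servo_tool(targets=[[0.05,-0.01,0,0,30],[0.12,-0.02,0,0,30],[0.12,-0.02,0,0,30],[0.12,-0.02,0,0,30],[0.12,-0.02,0,0,30]])

```text
time_s: 19.3
tcp_pos: [0.5936, 0.0325, 0.0569]
ee_rot: [[0.983, -0.183, -0.015], [-0.183, -0.983, -0.006], [-0.014, 0.009, -1.0]]
wrist_force: [-15.4, -7.6, 15.6]
gripper_width: 0.458
gripper_force: 30.0
```

Emit:
servo_tool(targets=[[0,0,0,0,30],[0,0,0,0,30],[0,0,0,0,30],[0,0,0,0,30],[0,0,0,0,30]])

```text
time_s: 19.72
tcp_pos: [0.5936, 0.0325, 0.0569]
ee_rot: [[0.983, -0.183, -0.015], [-0.183, -0.983, -0.006], [-0.014, 0.009, -1.0]]
wrist_force: [-15.1, -7.9, 15.1]
gripper_width: 0.455
gripper_force: 30.0
```

```bash
python3 - <<'E'
from h import *
s=r.sense(); print(s['tcp_pos'],s['ee_rot'].round(3),s['wrist_force'],s['moment'],s['time_s'])
w=s['wrist_force']; print(w[:2]@np.array([[.983,.181],[-.181,.983]]))
c=shot('wrist','w8')
cv2.imwrite('pics/w8c.png',cv2.resize(c['pixels'][80:320,120:520],(800,480),interpolation=2)[:,:,::-1])
E
```

```text
[0.59364473 0.03248672 0.05691235] [[ 0.983 -0.183 -0.015]
 [-0.183 -0.983 -0.006]
 [-0.014  0.009 -1.   ]] [-15.14662944  -7.85844893  15.09237188] [-2.0727801   4.26037163  0.0665211 ] 19.7167
[-13.46675748 -10.46639523]
```

View pics/w8c.png

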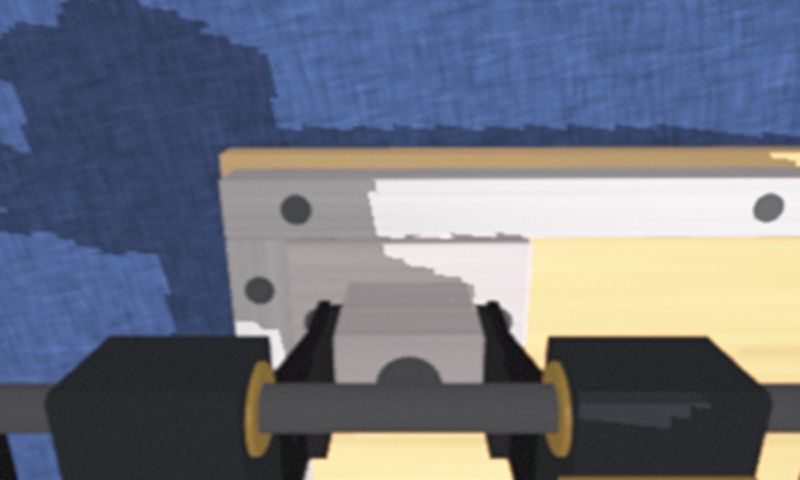

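The block is flush with both fences. I'll add some y push and ease the downward force, for margin against plate friction.

Emit:
servo_tool(targets=[[0.01,0.05,0.01,0,30],[0.02,0.1,0.02,0,30],[0.02,0.1,0.02,0,30],[0.02,0.1,0.02,0,30],[0.02,0.1,0.02,0,30]])

```text
time_s: 20.18
tcp_pos: [0.5937, 0.0327, 0.0571]
ee_rot: [[0.983, -0.183, -0.017], [-0.184, -0.983, -0.01], [-0.015, 0.013, -1.0]]
wrist_force: [-13.3, -16.9, 12.8]
gripper_width: 0.455
gripper_force: 30.0
```

Emit:
servo_tool(targets=[[0,0,0,0,30],[0,0,0,0,30],[0,0,0,0,30],[0,0,0,0,30],[0,0,0,0,30]])

```text
time_s: 20.6
tcp_pos: [0.5937, 0.0327, 0.0571]
ee_rot: [[0.983, -0.183, -0.017], [-0.184, -0.983, -0.01], [-0.015, 0.013, -1.0]]
wrist_force: [-12.3, -16.1, 12.8]
gripper_width: 0.459
gripper_force: 30.0
```

Emit:
servo_tool(targets=[[0.04,-0.01,0,0,30],[0.07,-0.01,0,0,30],[0.07,-0.01,0,0,30],[0.07,-0.01,0,0,30],[0.07,-0.01,0,0,30]])

```text
time_s: 21.02
tcp_pos: [0.5938, 0.0327, 0.057]
ee_rot: [[0.983, -0.184, -0.022], [-0.184, -0.983, -0.01], [-0.019, 0.013, -1.0]]
wrist_force: [-18.2, -14.7, 17.0]
gripper_width: 0.457
gripper_force: 30.0
```

Emit:
servo_tool(targets=[[0,0,0,0,30],[0,0,0,0,30],[0,0,0,0,30],[0,0,0,0,30],[0,0,0,0,30]])

```text
time_s: 21.43
tcp_pos: [0.5938, 0.0327, 0.057]
ee_rot: [[0.983, -0.184, -0.022], [-0.184, -0.983, -0.01], [-0.019, 0.013, -1.0]]
wrist_force: [-17.5, -13.8, 16.7]
gripper_width: 0.459
gripper_force: 30.0
```

```bash
python3 -c "
from station import r
print(r.finish_job())"
```

```text
the job is handed in; nothing more can be done
None
```

I've handed the job in at about 21 s, but no verdict came back. The bracket is in the middle-sized blue bin and the plug in the yellow one. The block is flat in the corner, held pressed by the gripper at about 15 N towards the far fence and 17 N towards the side fence (wrist-sensor readings). The tape was not touched.

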